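Seat the pepper mill in its charging cradle

TASK

Put the grinder that lies on the chopping board onto charge: lay it gently in the V-groove of the charging cradle, foot towards the end housing, and push it along the groove so that its foot drives the metal contact pad at the end fully home against its hard stop. Press it home firmly enough to feel the stop, as with a thumb, but do not ram it; then let go and leave it lying at rest on both flanks of the V with its foot against the pad, and leave the other things as they are.

Things in the scene. Friction and masses are not known exactly. Their poses are not given: they have to be found in the camera images.
- mill: Grinder to be charged, lying on its side on the chopping board (axis 24 mm above it; may roll if nudged): plain cylinder 231 mm long, 48 mm across, about 0.31 kg. Origin: centre of the flat foot; z axis from foot to head. From the foot: waist 16 to 56 mm (about 40 mm across), 48 mm body and head to 220 mm, then a nib 12 mm across up to 231 mm. Nothing on it turns; its roll does not matter.
- mill_foot (a point): Centre of the mill's flat foot (same point as the mill's origin).
- mill_head (a point): Point on the mill's axis 215 mm from the foot.
- cradle: Charging cradle, fixed: base 280 x 84 x 10 mm, V-groove along it, end housing 80 mm wide, 72 high. Origin on the worktop under the groove's centre line; x along the groove to the housing, z up. Base x = -114 to 166 mm. The V has two pieces, x = -105 to -50 and 35 to 110 mm; in the gap between, fingers have room beside the mill. The housing is clamped on rails, front face anywhere from x = 114 to 128 mm.
- flank_left: The +y side of the V (both pieces): white plates 6 mm thick, sloping at 45 degrees, upper edge 39 mm above the worktop and 27 mm from the centre line. Origin as the cradle.
- flank_right: The -y side of the V, mirror image of the left flank. Origin as the cradle.
- stop_pad: Steel pad facing the groove's open end, disc 30 mm across on a plunger; slides 26 mm along cradle x into the housing to a hard stop. Starts 0 to 18 mm in, so 8 to 26 mm of travel is left: the stop must be felt. No spring: drags with 6 N, stays where left. At the stop press 11 to 17 N for half a second; over 20 N on pad or flank is ramming. Only the mill may push it. Origin: centre of its front face.
- board: Wooden chopping board 250 x 360 x 22 mm, fixed, origin at the centre of its underside; top 22 mm above the worktop.
- lemon: Lemon on the board, bystander.
- garlic: Garlic bulb on the board, bystander.
- mug: Small mug on the worktop to the right of the cradle, bystander.
- spice_jar: Spice jar 45 mm across, 106 mm high, standing behind the work, bystander.
- groove_axis (a point): Point of the cradle on the axis of a mill that lies in the V: 46 mm above the worktop, cradle x = 0; axes as the cradle's. A mill in the V has its axis level along x through this point, foot towards +x. The mill sliding in the V drags with 1 to 4 N.

How it is judged:
By the outcome, as a careful person would: the job done as asked, in the order asked, and still so for the second after the job is handed in, with the robot touching nothing.
It also fails if it takes over 67 s, if anything falls off the work surface, if the arm or the gripper's body presses on something with over 40 N, if the wrist force passes 120 N, or if a joint passes its speed limit or range.

ROBOT

A 6-joint arm with a two-finger parallel gripper is mounted at the origin on a cart in front of the work surface, level with it; the furniture and walls round the work are solid. World frame = base frame: x ahead of the robot, y to its left, z up, the work surface at z = 0. Lengths are in m, angles in rad, forces in N, time in s.
With the tool pointing down it reaches from about 0.3 to 0.85 m from the base axis. Payload 4.2 kg.
Tool frame: the origin (TCP) lies on the mounting face of the last link; the fingertips stand 191 mm ahead of it and the grasp point (between the pads) lies 172 mm ahead of it; z points along the fingers, y is the line along which they close (so a half turn about z gives the same grasp; the last joint's range is limited). The gripper opens to 91 mm and grips with 3 to 60 N. Pads are 32 mm wide; open, the fingers measure 118 mm over their backs; the gripper's body (76 mm by 178 mm) begins 60 mm behind the grasp point.
Start: joints at [-1.31, 0.32, 1.565, -0, 1.257, -0.02], TCP at [0.159, -0.552, 0.405] pointing down, gripper open.
Joint ranges: [-3.11, 3.11], [-0.84, 2.01], [0.21, 2.61], [-1.34, 4.49], [0.05, 2.63], [-2.56, 2.56]. Speed limits (rad/s): [2.57, 2.57, 3.14, 3.14, 3.14, 3.14].

INTERFACE

Orientations are given as a unit quaternion [x, y, z, w].
In Python, from cell import bot, get_image, camera_params, close_job gives the robot as it stands. The module is installed in compiled form; this text tells all that it offers.
- The arm moves only by the tool servo_tool, never from a script. Its argument "targets" is a list of rows, each a list of 4 numbers: the shift along the tool's x, y, z in mm, then the turn about the tool's z in rad. In form: [[dx, dy, dz, spin], ...]. A call has 1 to 12 rows; each row is the pose to reach, as a shift and turn from the pose commanded when the call began, along the tool's axes at that moment; what a row does not reach only later rows make up. A row lasts 1/10 s, in which the tool goes at most 50 mm and 8.59 degrees, less where a joint would pass 70% of its speed; a pose out of reach is approached as far as the arm can. A call with a gripper value outside its range is refused whole. "gripper" is the opening, from 0 (shut) to 1 (fully open), set as the call begins (left out, the last holds). The fingers move at their own pace and stop on an object; "grip_force" is the grip in N (left out, the last holds). Time passes only in rows, so rows that repeat a pose let the fingers close. It gives the time, the measured TCP pose, the force and the opening at its end, in the units of the state.
- bot.get_state(): the state, without advancing time (a new reading comes with each control period).
- get_image(name): name is "scene" or "top"; returns the picture (420x560x3 uint8, red, green, blue); there is no depth.
- camera_params(name): a dict with "camera_matrix" (3x3 intrinsics, pixels), "k1" (the pictures are not rectified: a ray, as slopes to the right and down, at radius r is drawn at 1 + k1 r^2 times it, then the intrinsics apply), "rvec" (rotation vector, rad) and "tvec" (3), from world to camera coordinates, as OpenCV has them. Camera axes: x right, y down, z forward; pixel columns grow to the right and rows downward; lengths in m; the calibration is good to about 2 mm. A picture is of the moment at which its call begins. camera_params takes no time and is no camera call.
- close_job(): hands the job in, once; it reports no verdict.
The state is a dict: "time": time; "q": joint angles; "qd": joint speeds; "tau": joint torques, N m; "tool_pos": TCP position; "ee_rot": TCP orientation; "contact_force": force on the tool from outside, world axes, zero at the start; "ft_torque": the same for the moment, N m; "gripper_width": finger opening in m.
Only numpy, scipy, OpenCV 4.12 (cv2) and the standard library are available. Lean on these libraries where they do the work, as an engineer would, in place of code of your own. Each camera call takes 0.05 s, during which the arm holds its last target. There are 200 camera calls.

## Working session

There is one attempt and no reset: what is moved stays moved. The work goes in short steps, Python scripts to look and compute and a tool call to move; the robot and the scene stay as the last step left them, time stands still between calls to the robot, and variables do not carry over. Pictures are saved under pics/ and viewed, on a budget of 10 in all, crops included, one or two more only if the job needs it, and the job is handed in when it is done.

Besides the shell and the picture viewer there is one more tool, called after "Call:" by a JSON object that holds its "name" and its "arguments", one argument or row to a line. servo_tool: Moves the arm, as the interface text tells. Its arguments: {"type":"object","properties":{"targets":{"type":"array"},"gripper":{"type":"number"},"grip_force":{"type":"number"}},"required":["targets"]}

```bash
mkdir -p pics; cat > h.py <<'E'
import numpy as np, cv2
from cell import bot, get_image, camera_params, close_job
def P(n):
    c=camera_params(n);K=np.array(c["camera_matrix"],float);return K,float(c["k1"]),np.array(c["rvec"],float).ravel(),np.array(c["tvec"],float).ravel()
def ray(n,u,v):
    K,k,r,t=P(n)
    p=cv2.undistortPoints(np.array([[[u,v]]],float),K,np.array([k,0,0,0.]))[0,0]
    R=cv2.Rodrigues(r)[0]
    return -R.T@t, R.T@np.array([p[0],p[1],1])
def at_z(n,u,v,z):
    o,d=ray(n,u,v);return o+d*(z-o[2])/d[2]
def proj(n,X):
    K,k,r,t=P(n);return cv2.projectPoints(np.array(X,float).reshape(-1,1,3),r,t,K,np.array([k,0,0,0.]))[0][:,0]
def tri(pt,ps):
    A=[];b=[]
    for n,(u,v) in (("top",pt),("scene",ps)):
        o,d=ray(n,u,v);d/=np.linalg.norm(d);M=np.eye(3)-np.outer(d,d);A.append(M);b.append(M@o)
    return np.linalg.lstsq(np.vstack(A),np.hstack(b),rcond=None)[0]
def save(n,f,crop=None,s=1):
    im=get_image(n)[:,:,::-1].copy()
    cv2.imwrite("pics/%s_full.png"%f,im)
    if crop: u0,v0,u1,v1=crop; im=im[v0:v1,u0:u1]
    cv2.imwrite("pics/%s.png"%f,cv2.resize(im,None,fx=s,fy=s,interpolation=cv2.INTER_CUBIC))
E
python3 - <<'E'
from h import *
save("top","t0",s=1.42);save("scene","s0",s=1.42)
for n in("top","scene"):print(n,P(n),ray(n,280,210))
print(bot.get_state())
E
```

```text
top (array([[396.69368648,   0.        , 276.28011973],
       [  0.        , 396.69368648, 212.83871828],
       [  0.        ,   0.        ,   1.        ]]), -0.06034306950664436, array([ 2.22110303, -2.15911517,  0.07808123]), array([-0.06955671,  0.47868146,  1.37745089])) (array([ 0.38838585, -0.05002441,  1.40641353]), array([ 0.07347546, -0.01344614, -0.99727614]))
scene (array([[508.10941396,   0.        , 276.86616501],
       [  0.        , 508.10941396, 212.18339314],
       [  0.        ,   0.        ,   1.        ]]), 0.020554070105474772, array([ 0.82718725, -2.57570091,  1.05417292]), array([0.3551346 , 0.27447385, 1.71940649])) (array([-0.30905001,  1.0246369 ,  1.41859877]), array([ 0.41004463, -0.57398222, -0.70884718]))
{'time': 0.1, 'q': array([-1.31000683e+00,  3.20222834e-01,  1.56553669e+00, -4.89614531e-06,
        1.25741064e+00, -1.99862600e-02]), 'qd': array([-0.00100452, -0.00160758, -0.00357362, -0.00176791,  0.0009009 ,
        0.001107  ]), 'tau': array([ 5.29760346e-04, -4.13332236e+01, -2.32510060e+01,  7.29946489e-02,
        4.22694243e-02, -5.28780561e-05]), 'tool_pos': array([ 0.15930279, -0.5523387 ,  0.40401497]), 'ee_rot': array([ 9.90161382e-01,  1.39927895e-01, -9.70494532e-05, -7.82764879e-04]), 'contact_force': array([-0.55242082,  0.8915181 ,  0.630781  ]), 'ft_torque': array([-0.02271852,  0.01589749,  0.00419465]), 'gripper_width': 0.09108527010025848}
```

View pics/t0.png

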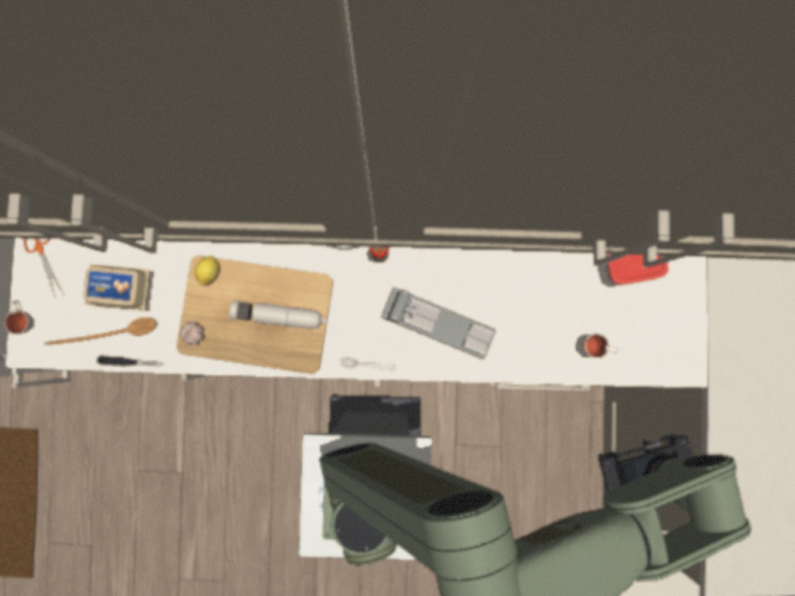

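View pics/s0.png

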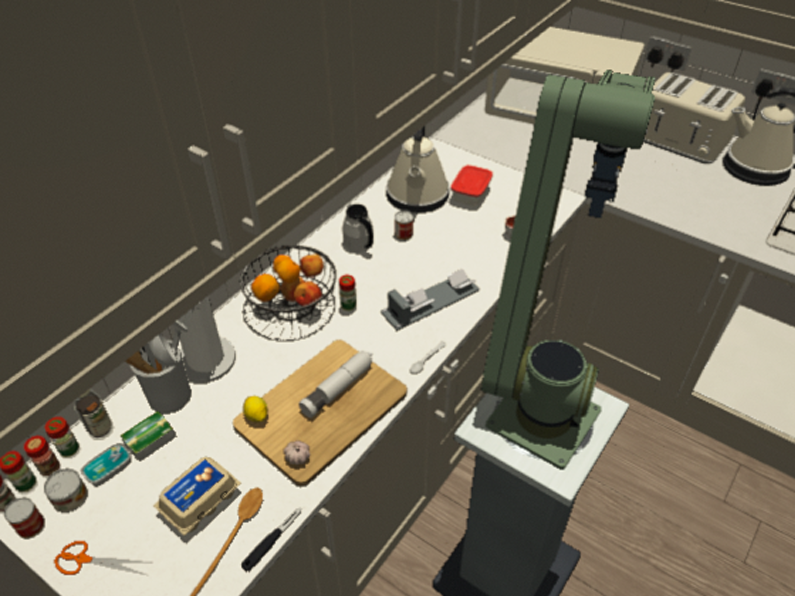

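The top view shows the mill on the board, about (232–325, 300–328) in the enlarged picture. The cradle is at (385–495, 288–358), with its housing at the upper left. I'll enlarge both.

```bash
python3 - <<'E'
import cv2,numpy as np
t=cv2.imread("pics/t0_full.png");s=cv2.imread("pics/s0_full.png")
def c(im,u,v,w,h,f):return cv2.resize(im[v:v+h,u:u+w],None,fx=f,fy=f,interpolation=cv2.INTER_CUBIC)
# top: mill (150,200) cradle (260,195); scene: mill (200,235), cradle (262,180)
a=np.hstack([c(t,150,195,100,70,4),c(t,260,195,100,70,4)])
b=np.hstack([c(s,200,235,80,64,5)[:,:400],c(s,262,182,80,64,5)])
cv2.imwrite("pics/z0.png",np.vstack([a,b]))
E
```

```text
(no output)
```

View pics/z0.png

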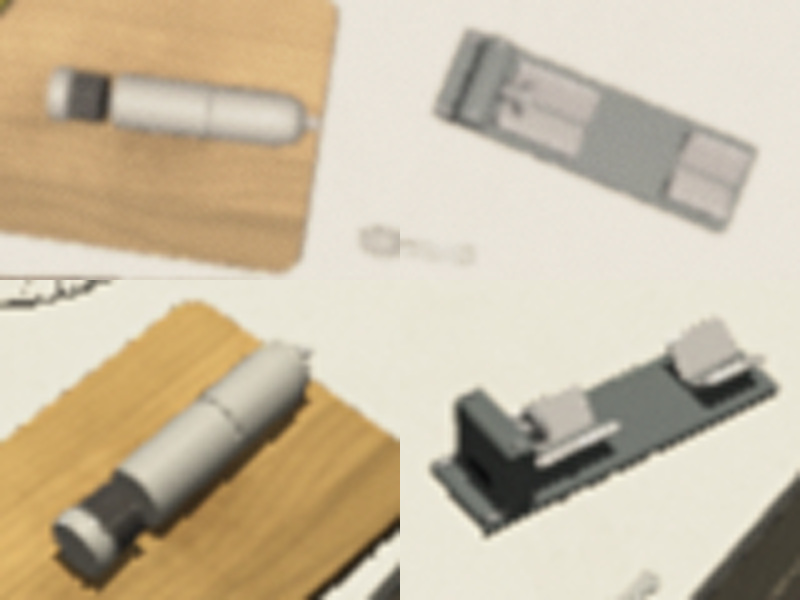

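The enlarged crops show the mill's foot at the left (46, 94 in the top crop) and its nib at the right (320, 124). The cradle base corners are at about (757,150), (722,232) and (433,113), and the housing is on the left (+y side), so the foot already points that way. I'll fit both poses and overlay them to check.

```bash
cat > fit.py <<'E'
from h import *
from scipy.optimize import least_squares
T=lambda u,v:(150+(u+.5)/4-.5,195+(v+.5)/4-.5)
C=lambda u,v:(260+(u-400+.5)/4-.5,195+(v+.5)/4-.5)
SC=lambda u,v:(262+(u-400+.5)/5-.5,182+(v-280+.5)/5-.5)
SM=lambda u,v:(200+(u+.5)/5-.5,235+(v-280+.5)/5-.5)
def fr(p,X,z0=0):
    X=np.array(X,float);c,s=np.cos(p[2]),np.sin(p[2])
    return np.c_[p[0]+c*X[:,0]-s*X[:,1],p[1]+s*X[:,0]+c*X[:,1],X[:,2]+z0]
cr=[("top",C(757,150),(-114,-42,10)),("top",C(722,232),(-114,42,10)),("top",C(433,113),(166,42,10)),
("scene",SC(777,385),(-114,42,5)),("scene",SC(488,533),(166,42,3)),("scene",SC(433,465),(166,-42,10))]
# in cradle x toward +Y world; +y of cradle then -> world -x (towards robot)
def res(p,L,z0):return np.ravel([proj(n,fr(p,[np.array(X)/1e3],z0))[0]-uv for n,uv,X in L])
def go(L,z0,p0):
    r=least_squares(res,p0,args=(L,z0));print(r.x,np.round(r.fun.reshape(-1,2),1).tolist());return r.x
pc=go(cr,0,[.55,-.1,1.3])
# mill frame: x foot->head
ml=[("top",T(46,94),(0,0,24)),("top",T(320,124),(231,0,3)),("top",T(110,100),(56,0,20)),("top",T(68,96),(16,0,24))]
pm=go(ml,.046,[.55,.2,-1.5])
ml2=[("scene",SM(118,472+12-12),(56,24*.7,24*.7)),("scene",SM(312,352),(231,0,0))]
print(np.round(res(pm,ml2,.046),1))
if __name__=="__main__":
    t=cv2.imread("pics/t0_full.png");s=cv2.imread("pics/s0_full.png");f=4
    out=[]
    for n,im,(mu,mv),(cu,cv) in(("top",t,(150,195),(260,195)),("scene",s,(200,235),(258,175))):
        big=cv2.resize(im,None,fx=f,fy=f,interpolation=cv2.INTER_CUBIC)
        def pl(X,p,z0,col):
            q=(proj(n,fr(p,np.array(X)/1e3,z0))+.5)*f-.5
            cv2.polylines(big,[np.int32(q)],False,col,1)
        B=[(-114,-42),(166,-42),(166,42),(-114,42),(-114,-42)]
        pl([(*b,10) for b in B],pc,0,(0,0,255))
        for sg in(1,-1):
            for a,b in((-105,-50),(35,110)):
                pl([(a,27*sg,39),(b,27*sg,39)],pc,0,(255,0,0))
        pl([(121,-40,72),(121,40,72)],pc,0,(0,160,0));pl([(-114,0,10),(166,0,10)],pc,0,(0,200,200))
        a=np.linspace(0,2*np.pi,40)
        for x,r in((0,24),(16,24),(56,24),(220,24),(231,6)):
            pl([(x,r*np.cos(i),r*np.sin(i)) for i in a],pm,.046,(0,0,255))
        pl([(0,0,0),(231,0,0)],pm,.046,(255,0,0))
        for u,v in((mu,mv),(cu,cv)): out.append(big[v*f:(v+75)*f,u*f:(u+100)*f])
    cv2.imwrite("pics/ov.png",np.vstack([np.hstack(out[:2]),np.hstack(out[2:])]))
E
python3 fit.py
```

```text
[ 0.42403087 -0.19391625  1.21128219] [[0.4, -0.9], [0.4, 0.7], [-1.1, 0.4], [0.8, 0.3], [0.1, 0.1], [-1.0, -0.9]]
[ 0.44819829  0.33302664 -1.64956336] [[0.1, -0.1], [-0.1, -0.0], [0.7, 0.2], [-0.7, -0.1]]
[ 0.1 -1.2 -0.4 -1.8]
```

View pics/ov.png

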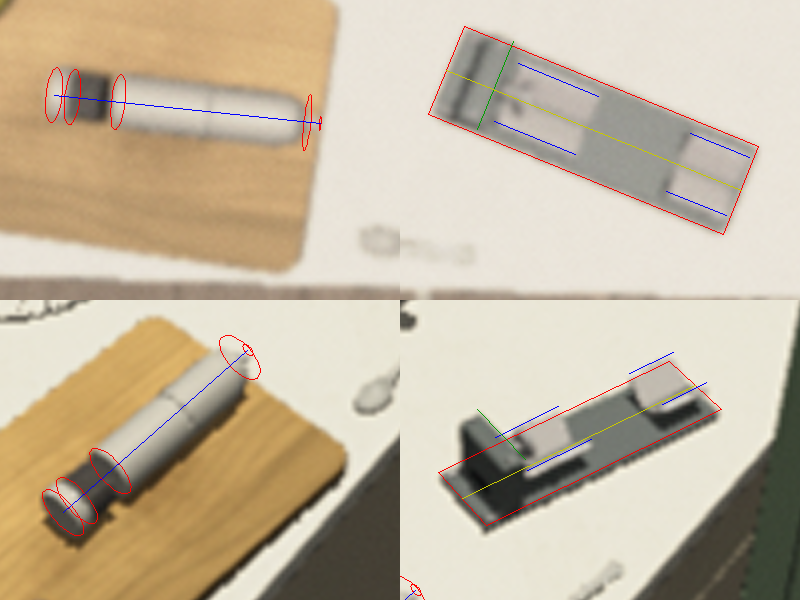

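The overlay fits in the top view. In the scene view it is 1–2 px off, within calibration error. I'll plan the approach with the tool's x axis along the mill, gripping 113 mm from the foot.

```bash
cat > plan.py <<'E'
from h import *
from scipy.spatial.transform import Rotation as R
def plan(g,yaw,zg):
    """grasp point world xy, height, tool-x yaw -> dx,dy,dz(mm),spin"""
    s=bot.get_state();Rt=R.from_quat(s["ee_rot"]).as_matrix()
    d=Rt.T@(np.array([*g,zg+.172])-s["tool_pos"])*1e3
    cur=np.arctan2(Rt[1,0],Rt[0,0])
    print("t",s["time"],"pos",s["tool_pos"].round(4),"yaw",cur.round(4),"F",s["contact_force"].round(2),"w",round(s["gripper_width"],4),"->",d.round(1),"spin",round(cur-yaw,4))
E
python3 - <<'E'
from plan import *
plan((.42,-.15),1.49,.24)
plan((.4393,.2204),1.492,.2)
j=at_z("top",378/1.42,249/1.42,.1);print("jar",j)
E
```

```text
t 0.1 pos [ 0.1593 -0.5523  0.404 ] yaw 0.2808 F [-0.55  0.89  0.63] w 0.0911 -> [ 362.  -314.4   -7.5] spin -1.2092
t 0.1 pos [ 0.1593 -0.5523  0.404 ] yaw 0.2808 F [-0.55  0.89  0.63] w 0.0911 -> [ 483.2 -664.8   33.1] spin -1.2112
jar [ 0.59871843 -0.01862717  0.1       ]
```

Call:
{"name": "servo_tool", "arguments": {
  "targets": [
    [20, -17, 0, -0.06],
    [50, -43, 0, -0.17],
    [90, -78, 0, -0.3],
    [130, -113, 0, -0.44],
    [170, -148, 0, -0.58],
    [210, -183, 0, -0.72],
    [250, -218, 0, -0.86],
    [290, -253, 0, -1.0],
    [325, -283, 0, -1.12],
    [350, -304, 0, -1.19],
    [362, -314, 0, -1.21],
    [362, -314, 0, -1.21]
  ],
  "gripper": 1.0
}}

```text
time: 1.3
tool_pos: [0.421, -0.1487, 0.4044]
ee_rot: [0.733, 0.68, -0.0, -0.0]
contact_force: [-0.2, -0.3, -0.1]
gripper_width: 0.0912
```

```bash
python3 - <<'E'
from plan import *
plan((.4393,.2204),1.492,.14)
E
```

```text
t 1.3 pos [ 0.421  -0.1487  0.4044] yaw 1.4949 F [-0.18 -0.26 -0.11] w 0.0912 -> [369.4  -9.7  92.5] spin 0.0029
```

Call:
{"name": "servo_tool", "arguments": {
  "targets": [
    [20, -1, 5, 0],
    [55, -2, 15, 0],
    [95, -3, 25, 0],
    [135, -4, 35, 0],
    [180, -5, 45, 0],
    [225, -6, 55, 0],
    [270, -7, 65, 0],
    [310, -8, 75, 0],
    [345, -9, 85, 0],
    [363, -10, 91, 0],
    [369, -10, 92, 0.003],
    [369, -10, 92, 0.003]
  ]
}}

```text
time: 2.5
tool_pos: [0.4399, 0.2176, 0.3125]
ee_rot: [0.736, 0.677, -0.001, 0.0]
contact_force: [-0.3, 0.3, 0.2]
gripper_width: 0.0911
```

```bash
python3 - <<'E'
from plan import *
plan((.4393,.2204),1.492,.046)
save("top","t1",(135,180,245,260),7)
E
```

```text
t 2.5 pos [0.4399 0.2176 0.3125] yaw 1.4877 F [-0.29  0.29  0.25] w 0.0911 -> [ 2.8 -0.8 94.5] spin -0.0043
```

View pics/t1.png

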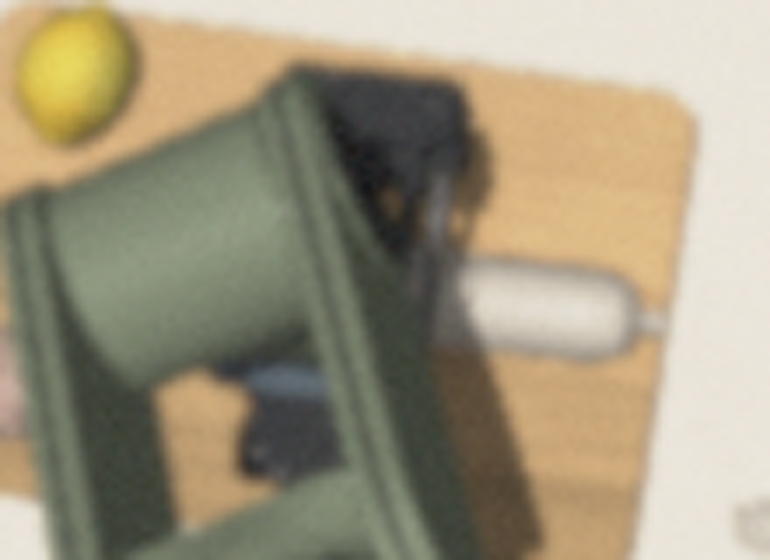

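The gripper straddles the mill and is clear of the lemon (75, 75). I'll descend.

Call:
{"name": "servo_tool", "arguments": {
  "targets": [
    [1, 0, 10, 0],
    [2, -1, 25, -0.004],
    [3, -1, 45, -0.004],
    [3, -1, 62, -0.004],
    [3, -1, 76, -0.004],
    [3, -1, 86, -0.004],
    [3, -1, 92, -0.004],
    [3, -1, 94, -0.004],
    [3, -1, 94, -0.004]
  ]
}}

```text
time: 3.45
tool_pos: [0.4391, 0.2211, 0.2188]
ee_rot: [0.735, 0.678, 0.0, 0.0]
contact_force: [-0.2, -0.3, 0.3]
gripper_width: 0.0914
```

Call:
{"name": "servo_tool", "arguments": {
  "targets": [
    [0, 0, 0, 0],
    [0, 0, 0, 0],
    [0, 0, 0, 0],
    [0, 0, 0, 0],
    [0, 0, 0, 0],
    [0, 0, 0, 0],
    [0, 0, 0, 0],
    [0, 0, 0, 0]
  ],
  "gripper": 0.5,
  "grip_force": 10
}}

```text
time: 4.25
tool_pos: [0.4391, 0.2213, 0.2188]
ee_rot: [0.734, 0.679, 0.0, 0.0]
contact_force: [0.2, -0.6, 0.7]
gripper_width: 0.0476
```

Call:
{"name": "servo_tool", "arguments": {
  "targets": [
    [0, 0, 0, 0],
    [0, 0, 0, 0],
    [0, 0, 0, 0],
    [0, 0, 0, 0]
  ],
  "gripper": 0.3,
  "grip_force": 40
}}

```text
time: 4.65
tool_pos: [0.4391, 0.2213, 0.2188]
ee_rot: [0.735, 0.679, 0.0, 0.0]
contact_force: [0.5, -0.2, 2.3]
gripper_width: 0.047
```

Call:
{"name": "servo_tool", "arguments": {
  "targets": [
    [0, 0, -4, 0],
    [0, 0, -12, 0],
    [0, 0, -25, 0],
    [0, 0, -45, 0],
    [0, 0, -65, 0],
    [0, 0, -85, 0],
    [0, 0, -97, 0],
    [0, 0, -100, 0],
    [0, 0, -100, 0],
    [0, 0, -100, 0]
  ]
}}

```text
time: 5.65
tool_pos: [0.4385, 0.2211, 0.3178]
ee_rot: [0.734, 0.679, -0.001, -0.0]
contact_force: [0.1, 0.7, -2.9]
gripper_width: 0.0472
```

```bash
python3 - <<'E'
from plan import *
# cradle pose
c=np.array([.4240,-.1939]);a=1.2113
e=np.array([np.cos(a),np.sin(a)])
for gx in(-28,):plan(c+e*gx/1e3,a,.13)
s=bot.get_state();print(s["ft_torque"].round(3))
E
```

```text
t 5.65 pos [0.4385 0.2211 0.3178] yaw 1.4918 F [ 0.08  0.66 -2.9 ] w 0.0472 -> [-441.7   10.5   16.3] spin 0.2805
[-0.034 -0.088  0.007]
```

Call:
{"name": "servo_tool", "arguments": {
  "targets": [
    [-10, 0, 0, 0],
    [-35, 1, 0, 0.02],
    [-70, 2, 0, 0.05],
    [-115, 3, 0, 0.08],
    [-160, 4, 0, 0.11],
    [-205, 5, 0, 0.14],
    [-250, 6, 0, 0.17],
    [-295, 7, 0, 0.2],
    [-340, 8, 3, 0.23],
    [-380, 9, 6, 0.26],
    [-410, 10, 8, 0.28],
    [-425, 10, 10, 0.28]
  ]
}}

```text
time: 6.85
tool_pos: [0.4145, -0.206, 0.308]
ee_rot: [0.823, 0.568, -0.001, -0.0]
contact_force: [-0.1, -0.1, -3.5]
gripper_width: 0.0473
```

Call:
{"name": "servo_tool", "arguments": {
  "targets": [
    [-5, 0, 0, 0],
    [-5, 0, 0, 0],
    [-5, 0, 0, 0]
  ]
}}

```text
time: 7.15
tool_pos: [0.4133, -0.2073, 0.3085]
ee_rot: [0.822, 0.57, -0.0, -0.0]
contact_force: [0.2, -0.3, -3.5]
gripper_width: 0.0471
```

```bash
python3 - <<'E'
from plan import *
c=np.array([.4240,-.1939]);a=1.2113
e=np.array([np.cos(a),np.sin(a)])
plan(c-e*.028,a,.10)
save("top","t2",(240,175,370,272),6.1)
save("scene","s2",(240,130,360,220),6.6)
E
```

```text
t 7.15 pos [ 0.4133 -0.2073  0.3085] yaw 1.2121 F [ 0.16 -0.32 -3.51] w 0.0471 -> [-11.7   5.3  36.5] spin 0.0008
```

View pics/s2.png

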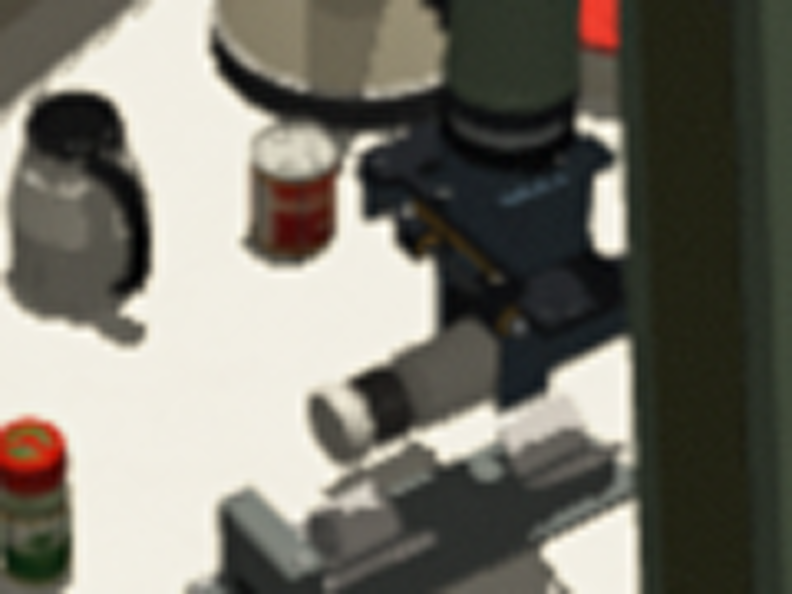

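View pics/t2.png

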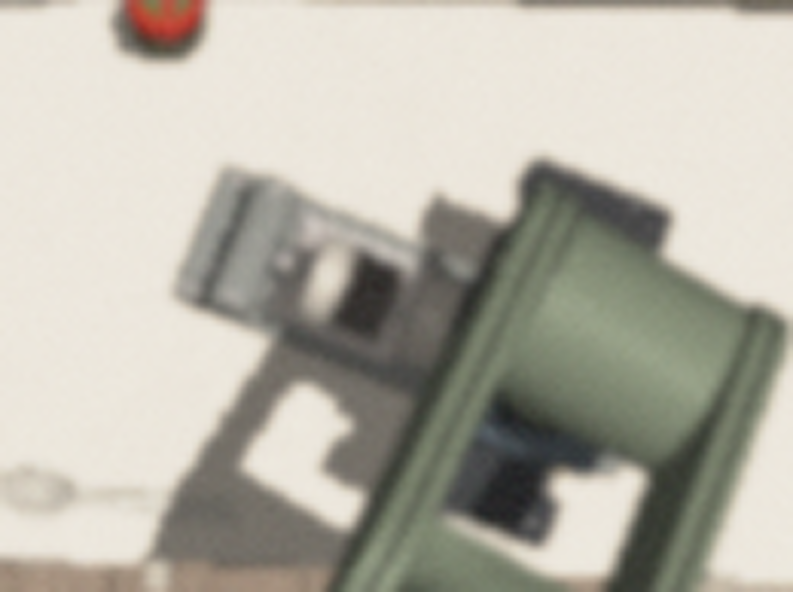

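The scene crop shows the held mill over the cradle, with its foot at (330, 425) and the pad and housing at about (260, 530). The top crop shows the foot at (310, 285) over the V, and the pad knob at about (285, 262). I'll overlay the kinematic mill and the fitted cradle to check the lateral alignment.

```bash
python3 - <<'E'
from h import *
import contextlib,io
with contextlib.redirect_stdout(io.StringIO()): from fit import fr,pc
g=np.array([.4133,-.2073]);a=1.2121;z=.1365
pm=[g[0]+.113*np.cos(a),g[1]+.113*np.sin(a),a+np.pi]
f=12;out=[]
for n,fn,(u0,v0,w,h) in(("top","t0_full",(262,196,65,25)),("top","t2_full",(262,196,65,25))):
    big=cv2.resize(cv2.imread("pics/%s.png"%fn),None,fx=f,fy=f,interpolation=cv2.INTER_CUBIC)
    def pl(X,p,z0,col):
        q=(proj(n,fr(p,np.array(X)/1e3,z0))+.5)*f-.5
        cv2.polylines(big,[np.int32(q)],False,col,1)
    pl([(-114,-42,10),(166,-42,10),(166,42,10),(-114,42,10)],pc,0,(0,0,255))
    for s in(1,-1):pl([(35,27*s,39),(110,27*s,39)],pc,0,(255,0,0))
    pl([(35,0,12),(110,0,12)],pc,0,(0,160,160))
    for x in(95,114,121,128):pl([(x,-8,46),(x,8,46)],pc,0,(255,0,255))
    pl([(121,-40,72),(121,40,72)],pc,0,(0,160,0))
    if fn=="t2_full":
        t=np.linspace(0,2*np.pi,40)
        for x in(0,16,56):pl([(x,24*np.cos(i),24*np.sin(i)) for i in t],pm,z,(0,0,255))
    out.append(big[v0*f:(v0+h)*f,u0*f:(u0+w)*f])
cv2.imwrite("pics/ov2.png",np.vstack(out))
E
```

```text
(no output)
```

View pics/ov2.png

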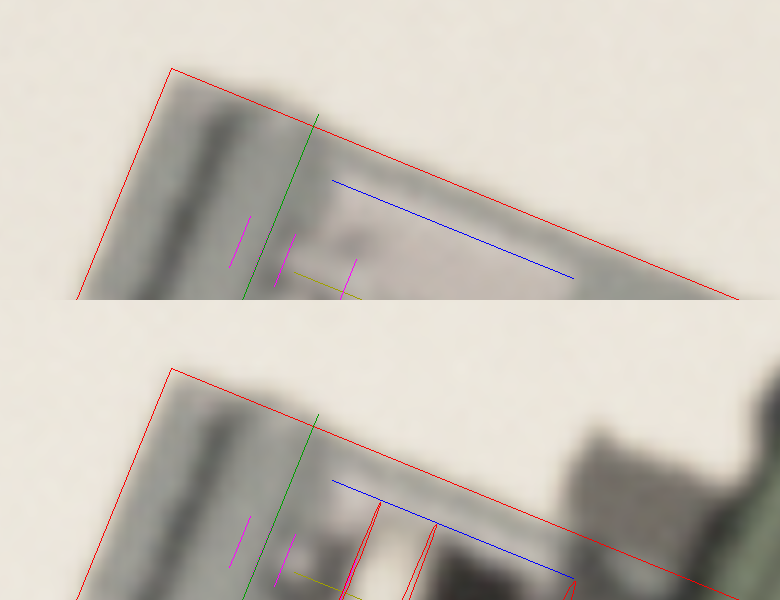

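```bash
python3 - <<'E'
from h import *
import contextlib,io
with contextlib.redirect_stdout(io.StringIO()): from fit import fr,pc
def prof(fn,p,xs,ys,z):
    im=cv2.imread("pics/%s.png"%fn).mean(2).astype(np.float32)
    X=[(x/1e3,y/1e3,z) for y in ys for x in xs]
    q=proj("top",fr(p,X)).astype(np.float32)
    return cv2.remap(im,q[:,0].reshape(len(ys),-1),q[:,1].reshape(len(ys),-1),1).mean(1)
ys=np.arange(-60,61,3.)
print("gap");b=prof("t0_full",pc,np.arange(-40,28,2),ys,.01);print(dict(zip(ys.astype(int).tolist(),b.astype(int).tolist())))
print("V near");b=prof("t0_full",pc,np.arange(45,90,2),ys,.03);print(dict(zip(ys.astype(int).tolist(),b.astype(int).tolist())))
print("V far");b=prof("t0_full",pc,np.arange(-98,-56,2),ys,.03);print(dict(zip(ys.astype(int).tolist(),b.astype(int).tolist())))
a=1.2121;pm=[.4133,-.2073,a];y2=np.arange(-40,41,2.)
print("waist");b=prof("t2_full",pm,np.arange(63,90,2),y2,.1365);print(dict(zip(y2.astype(int).tolist(),b.astype(int).tolist())))
print("along mill");xs=np.arange(40,150,2.)
im=[prof("t2_full",pm,[x],np.arange(-10,11,2.),.158)[:].mean() for x in xs];print(dict(zip(xs.astype(int).tolist(),np.int32(im).tolist())))
E
```

```text
gap
{-60: 226, -57: 226, -54: 226, -51: 225, -48: 222, -45: 210, -42: 187, -39: 164, -36: 153, -33: 150, -30: 150, -27: 150, -24: 150, -21: 151, -18: 151, -15: 150, -12: 151, -9: 151, -6: 151, -3: 151, 0: 151, 3: 152, 6: 152, 9: 152, 12: 152, 15: 152, 18: 152, 21: 152, 24: 153, 27: 152, 30: 152, 33: 151, 36: 151, 39: 159, 42: 183, 45: 209, 48: 221, 51: 225, 54: 226, 57: 226, 60: 226}
V near
{-60: 226, -57: 225, -54: 225, -51: 225, -48: 223, -45: 216, -42: 199, -39: 174, -36: 163, -33: 170, -30: 185, -27: 192, -24: 189, -21: 186, -18: 185, -15: 183, -12: 183, -9: 183, -6: 179, -3: 174, 0: 171, 3: 175, 6: 182, 9: 186, 12: 188, 15: 189, 18: 191, 21: 193, 24: 191, 27: 179, 30: 160, 33: 149, 36: 148, 39: 158, 42: 182, 45: 208, 48: 222, 51: 225, 54: 226, 57: 226, 60: 226}
V far
{-60: 227, -57: 226, -54: 226, -51: 226, -48: 225, -45: 221, -42: 207, -39: 182, -36: 164, -33: 166, -30: 181, -27: 189, -24: 189, -21: 187, -18: 185, -15: 184, -12: 184, -9: 183, -6: 181, -3: 175, 0: 170, 3: 173, 6: 181, 9: 186, 12: 189, 15: 190, 18: 190, 21: 192, 24: 193, 27: 185, 30: 166, 33: 151, 36: 146, 39: 15
[... 232 characters left out ...]
59, -6: 59, -4: 59, -2: 60, 0: 60, 2: 59, 4: 60, 6: 60, 8: 60, 10: 61, 12: 61, 14: 61, 16: 63, 18: 69, 20: 77, 22: 85, 24: 90, 26: 92, 28: 89, 30: 83, 32: 78, 34: 76, 36: 77, 38: 83, 40: 92}
along mill
{40: 92, 42: 97, 44: 100, 46: 101, 48: 101, 50: 101, 52: 100, 54: 97, 56: 93, 58: 92, 60: 93, 62: 94, 64: 92, 66: 87, 68: 78, 70: 66, 72: 57, 74: 52, 76: 49, 78: 48, 80: 48, 82: 49, 84: 49, 86: 49, 88: 54, 90: 68, 92: 90, 94: 121, 96: 154, 98: 179, 100: 196, 102: 205, 104: 208, 106: 207, 108: 201, 110: 185, 112: 163, 114: 137, 116: 116, 118: 106, 120: 106, 122: 111, 124: 120, 126: 129, 128: 134, 130: 134, 132: 132, 134: 130, 136: 134, 138: 142, 140: 149, 142: 152, 144: 153, 146: 153, 148: 151}
```

The profiles put the fitted cradle within about 1 mm and the held mill centred on the gripper, with the foot about 111 mm ahead of the grasp point. I'll descend to 10 mm above seating.

Call:
{"name": "servo_tool", "arguments": {
  "targets": [
    [-2, 1, 5, 0],
    [-4, 3, 15, 0],
    [-7, 4.6, 30, 0],
    [-7, 4.6, 45, 0],
    [-7, 4.6, 58, 0],
    [-7, 4.6, 68, 0],
    [-7, 4.6, 75, 0],
    [-7, 4.6, 79, 0],
    [-7, 4.6, 80, 0],
    [-7, 4.6, 80, 0],
    [-7, 4.6, 80, 0]
  ]
}}

```text
time: 8.35
tool_pos: [0.4156, -0.2162, 0.2292]
ee_rot: [0.822, 0.57, 0.0, 0.001]
contact_force: [0.4, -0.8, -3.7]
gripper_width: 0.0469
```

```bash
python3 - <<'E'
from plan import *
c=np.array([.4240,-.1939])+.0007*np.array([-.936,.35]);a=1.2113
e=np.array([np.cos(a),np.sin(a)])
plan(c-e*.023,a,.046)
E
```

```text
t 8.35 pos [ 0.4156 -0.2162  0.2292] yaw 1.2118 F [ 0.37 -0.79 -3.75] w 0.0469 -> [ 0.8 -0.7 11.2] spin 0.0005
```

Call:
{"name": "servo_tool", "arguments": {
  "targets": [
    [0, -0.7, 2, 0],
    [0, -0.7, 4, 0],
    [0, -0.7, 6, 0],
    [0, -0.7, 7, 0],
    [0, -0.7, 7.5, 0],
    [0, -0.7, 8, 0],
    [0, -0.7, 8, 0]
  ]
}}

```text
time: 9.05
tool_pos: [0.4148, -0.2159, 0.2207]
ee_rot: [0.822, 0.569, -0.0, -0.0]
contact_force: [-0.5, -0.5, -3.5]
gripper_width: 0.0469
```

Call:
{"name": "servo_tool", "arguments": {
  "targets": [
    [0, 0, 0.5, 0],
    [0, 0, 1, 0],
    [0, 0, 1, 0]
  ]
}}

```text
time: 9.35
tool_pos: [0.4151, -0.216, 0.2199]
ee_rot: [0.822, 0.569, 0.0, 0.001]
contact_force: [0.8, 0.3, -3.3]
gripper_width: 0.047
```

Call:
{"name": "servo_tool", "arguments": {
  "targets": [
    [0, 0, 0.5, 0],
    [0, 0, 0.5, 0]
  ]
}}

```text
time: 9.55
tool_pos: [0.4152, -0.2161, 0.2196]
ee_rot: [0.822, 0.569, 0.0, 0.001]
contact_force: [1.5, 0.0, -1.7]
gripper_width: 0.0468
```

Call:
{"name": "servo_tool", "arguments": {
  "targets": [
    [0, 0, 0.5, 0],
    [0, 0, 0.5, 0]
  ]
}}

```text
time: 9.75
tool_pos: [0.4154, -0.2161, 0.2192]
ee_rot: [0.822, 0.57, 0.001, 0.001]
contact_force: [3.1, -1.0, 1.2]
gripper_width: 0.0471
```

```bash
python3 - <<'E'
from plan import *
plan((.4151,-.2160),1.2113,.046)
print(bot.get_state()["ft_torque"])
E
```

```text
t 9.75 pos [ 0.4154 -0.2161  0.2192] yaw 1.2118 F [ 3.08 -1.04  1.24] w 0.0471 -> [ 0.  -0.3  1.2] spin 0.0005
[-0.08898461 -0.43321184  0.06706548]
```

One flank, the near one, touches first, with 3.3 N pushing along +tool y. I'll shift that way.

Call:
{"name": "servo_tool", "arguments": {
  "targets": [
    [0, 0.4, 0, 0],
    [0, 0.8, 0, 0],
    [0, 0.8, 0, 0]
  ]
}}

```text
time: 10.05
tool_pos: [0.4158, -0.2163, 0.219]
ee_rot: [0.822, 0.57, 0.0, 0.0]
contact_force: [1.8, -1.8, 3.7]
gripper_width: 0.0473
```

Call:
{"name": "servo_tool", "arguments": {
  "targets": [
    [0, 0, 0.4, 0],
    [0, 0, 0.4, 0],
    [0, 0, 0.4, 0]
  ]
}}

```text
time: 10.35
tool_pos: [0.4158, -0.2163, 0.2189]
ee_rot: [0.822, 0.569, 0.0, 0.001]
contact_force: [1.7, 0.0, 6.2]
gripper_width: 0.0472
```

```bash
cat > st.py <<'E'
from plan import *
s=bot.get_state();Rt=R.from_quat(s["ee_rot"]).as_matrix()
print("F tool",(Rt.T@s["contact_force"]).round(2),"M tool",(Rt.T@s["ft_torque"]).round(2));plan((.4151,-.2160),1.2113,.046)
E
python3 st.py
```

```text
F tool [ 0.59  1.58 -6.2 ] M tool [-0.35 -0.02 -0.06]
t 10.35 pos [ 0.4158 -0.2163  0.2189] yaw 1.2118 F [1.68 0.   6.2 ] w 0.0472 -> [ 0.  -0.8  0.9] spin 0.0005
```

Call:
{"name": "servo_tool", "arguments": {
  "targets": [
    [0, 0.2, -0.4, 0],
    [0, 0.2, -0.4, 0],
    [0.5, 0.2, -0.4, 0],
    [1.5, 0.2, -0.4, 0],
    [2.5, 0.2, -0.4, 0],
    [3.5, 0.2, -0.4, 0],
    [4.5, 0.2, -0.4, 0]
  ]
}}

```text
time: 11.05
tool_pos: [0.4171, -0.2132, 0.2189]
ee_rot: [0.822, 0.57, -0.001, 0.001]
contact_force: [-2.9, -11.1, 3.0]
gripper_width: 0.0471
```

```bash
python3 st.py
```

```text
F tool [-11.37   1.18  -2.99] M tool [-0.35 -1.83  0.21]
t 11.05 pos [ 0.4171 -0.2132  0.2189] yaw 1.2134 F [ -2.87 -11.05   3.04] w 0.0471 -> [-3.3 -0.9  0.9] spin 0.0021
```

Call:
{"name": "servo_tool", "arguments": {
  "targets": [
    [0, 0, 0, 0],
    [0, 0, 0, 0]
  ]
}}

```text
time: 11.25
tool_pos: [0.4171, -0.2132, 0.2189]
ee_rot: [0.822, 0.57, -0.001, 0.001]
contact_force: [-1.9, -9.2, 3.7]
gripper_width: 0.047
```

```bash
python3 st.py; python3 - <<'E'
from h import *
save("scene","s3",(270,155,350,215),10)
save("top","t3",(262,190,312,235),10)
a=cv2.imread("pics/s3.png");b=cv2.imread("pics/t3.png")
a=cv2.resize(a[:, :],(480,360));b=cv2.resize(b,(320,288));b=cv2.copyMakeBorder(b,0,72,0,0,0)
cv2.imwrite("pics/c3.png",np.hstack([a,b]))
E
```

```text
F tool [-9.26  1.47 -3.65] M tool [-0.38 -1.65  0.12]
t 11.25 pos [ 0.4171 -0.2132  0.2189] yaw 1.213 F [-1.86 -9.18  3.68] w 0.047 -> [-3.3 -0.9  0.9] spin 0.0017
```

View pics/c3.png

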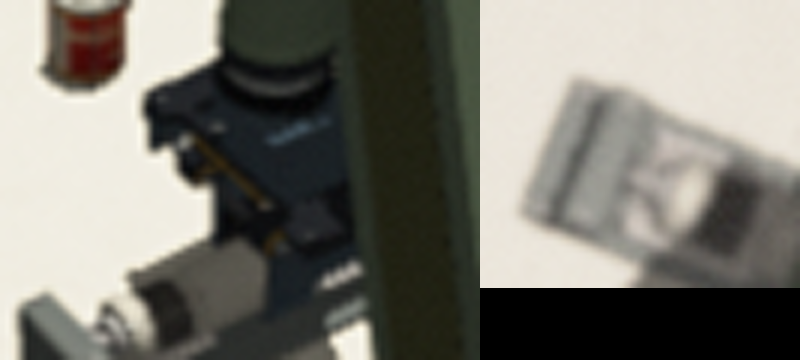

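The scene crop shows the foot (115, 325) meeting the pad plunger (100, 325), and the top crop agrees. The 9–11 N matches pad drag plus groove drag. At least 4.6 mm of travel must remain, so I'll advance 4 mm and unload the flanks slightly.

Call:
{"name": "servo_tool", "arguments": {
  "targets": [
    [0.5, 0.1, -0.3, 0],
    [1.5, 0.1, -0.3, 0],
    [2.5, 0.1, -0.3, 0],
    [3.5, 0.1, -0.3, 0],
    [4, 0.1, -0.3, 0]
  ]
}}

```text
time: 11.85
tool_pos: [0.4185, -0.2096, 0.219]
ee_rot: [0.822, 0.57, -0.001, 0.001]
contact_force: [-2.0, -11.2, 0.8]
gripper_width: 0.0471
```

```bash
python3 st.py
```

```text
F tool [-11.2    2.03  -0.77] M tool [-0.46 -1.89  0.16]
t 11.85 pos [ 0.4185 -0.2096  0.219 ] yaw 1.2133 F [ -2.01 -11.2    0.82] w 0.0471 -> [-7.2 -1.   1. ] spin 0.002
```

Call:
{"name": "servo_tool", "arguments": {
  "targets": [
    [0.5, 0.1, 0, 0],
    [1, 0.1, 0, 0],
    [1.5, 0.1, 0, 0]
  ]
}}

```text
time: 12.15
tool_pos: [0.419, -0.2084, 0.219]
ee_rot: [0.822, 0.57, -0.001, 0.001]
contact_force: [-2.9, -12.0, 1.3]
gripper_width: 0.0473
```

Call:
{"name": "servo_tool", "arguments": {
  "targets": [
    [0.5, 0.1, 0, 0],
    [1, 0.1, 0, 0],
    [1.5, 0.1, 0, 0]
  ]
}}

```text
time: 12.45
tool_pos: [0.4196, -0.207, 0.219]
ee_rot: [0.822, 0.57, -0.002, 0.001]
contact_force: [-2.7, -11.6, 1.6]
gripper_width: 0.0469
```

```bash
python3 st.py; python3 - <<'E'
from plan import *
import contextlib,io
save("top","t4");
def prof(fn,p,xs,ys,z):
    im=cv2.imread("pics/%s_full.png"%fn).mean(2).astype(np.float32)
    c,s=np.cos(p[2]),np.sin(p[2])
    X=[(p[0]+(c*x-s*y)/1e3,p[1]+(s*x+c*y)/1e3,z) for y in ys for x in xs]
    q=proj("top",X).astype(np.float32)
    return cv2.remap(im,q[:,0].reshape(len(ys),-1),q[:,1].reshape(len(ys),-1),1).mean(0)
pc=[.4240,-.1939,1.2113];xs=np.arange(40,150,2.)
for fn in("t3","t4"):print(fn,dict(zip(xs.astype(int).tolist(),prof(fn,pc,xs,np.arange(-10,11,2.),.066).astype(int).tolist())))
E
```

```text
F tool [-11.83   1.57  -1.56] M tool [-0.37 -2.04  0.17]
t 12.45 pos [ 0.4196 -0.207   0.219 ] yaw 1.2135 F [ -2.67 -11.63   1.6 ] w 0.0469 -> [-10.   -1.1   1. ] spin 0.0022
t3 {40: 94, 42: 92, 44: 87, 46: 79, 48: 69, 50: 60, 52: 54, 54: 51, 56: 49, 58: 49, 60: 48, 62: 48, 64: 49, 66: 52, 68: 62, 70: 81, 72: 108, 74: 138, 76: 166, 78: 187, 80: 200, 82: 205, 84: 205, 86: 201, 88: 193, 90: 183, 92: 174, 94: 167, 96: 161, 98: 156, 100: 153, 102: 153, 104: 156, 106: 157, 108: 156, 110: 151, 112: 144, 114: 137, 116: 132, 118: 131, 120: 135, 122: 142, 124: 148, 126: 151, 128: 152, 130: 151, 132: 150, 134: 147, 136: 142, 138: 133, 140: 120, 142: 107, 144: 99, 146: 103, 148: 116}
t4 {40: 96, 42: 94, 44: 93, 46: 92, 48: 91, 50: 86, 52: 79, 54: 70, 56: 61, 58: 55, 60: 52, 62: 50, 64: 48, 66: 47, 68: 47, 70: 47, 72: 50, 74: 57, 76: 73, 78: 99, 80: 130, 82: 159, 84: 182, 86: 197, 88: 204, 90: 205, 92: 202, 94: 195, 96: 185, 98: 176, 100: 169, 102: 162, 104: 156, 106: 149, 108: 144, 110: 142, 112: 139, 114: 134, 116: 131, 118: 130, 120: 135, 122: 141, 124: 147, 126: 151, 128: 152, 130: 151, 132: 150, 134: 147, 136: 142, 138: 134, 140: 121, 142: 108, 144: 100, 146: 103, 148: 116}
```

The foot moved as far as the tool did, so there is no slip in the grip. I'll continue in small steps.

Call:
{"name": "servo_tool", "arguments": {
  "targets": [
    [0.5, 0, 0, 0],
    [1, 0, 0, 0],
    [1.5, 0, 0, 0]
  ]
}}

```text
time: 12.8
tool_pos: [0.4201, -0.2056, 0.219]
ee_rot: [0.822, 0.57, -0.002, 0.001]
contact_force: [-2.6, -12.0, 2.6]
gripper_width: 0.0473
```

Call:
{"name": "servo_tool", "arguments": {
  "targets": [
    [0.5, 0.1, -0.2, 0],
    [1, 0.1, -0.2, 0],
    [1.5, 0.1, -0.2, 0]
  ]
}}

```text
time: 13.1
tool_pos: [0.4207, -0.2041, 0.219]
ee_rot: [0.822, 0.57, -0.001, 0.001]
contact_force: [-3.0, -11.7, 0.9]
gripper_width: 0.047
```

Call:
{"name": "servo_tool", "arguments": {
  "targets": [
    [0.5, 0, 0, 0],
    [1, 0, 0, 0],
    [1.5, 0, 0, 0]
  ]
}}

```text
time: 13.4
tool_pos: [0.4213, -0.2028, 0.219]
ee_rot: [0.822, 0.57, -0.002, 0.001]
contact_force: [-1.7, -11.5, 1.9]
gripper_width: 0.0469
```

Call:
{"name": "servo_tool", "arguments": {
  "targets": [
    [0.5, 0, 0, 0],
    [1, 0, 0, 0],
    [1.5, 0, 0, 0]
  ]
}}

```text
time: 13.7
tool_pos: [0.4218, -0.2013, 0.2191]
ee_rot: [0.822, 0.57, -0.001, 0.001]
contact_force: [-2.5, -11.6, 0.9]
gripper_width: 0.0468
```

Call:
{"name": "servo_tool", "arguments": {
  "targets": [
    [0.5, 0, 0, 0],
    [1, 0, 0, 0],
    [1.5, 0, 0, 0]
  ]
}}

```text
time: 14.0
tool_pos: [0.4223, -0.2, 0.2191]
ee_rot: [0.821, 0.57, -0.001, 0.001]
contact_force: [-2.4, -11.3, 2.0]
gripper_width: 0.0469
```

Call:
{"name": "servo_tool", "arguments": {
  "targets": [
    [0.5, 0, 0, 0],
    [1, 0, 0, 0],
    [1.5, 0, 0, 0]
  ]
}}

```text
time: 14.3
tool_pos: [0.4229, -0.1986, 0.2191]
ee_rot: [0.821, 0.57, -0.002, 0.001]
contact_force: [-2.3, -11.2, 0.9]
gripper_width: 0.0473
```

Call:
{"name": "servo_tool", "arguments": {
  "targets": [
    [0.5, 0, 0, 0],
    [1, 0, 0, 0],
    [1.5, 0, 0, 0]
  ]
}}

```text
time: 14.6
tool_pos: [0.4233, -0.1976, 0.2191]
ee_rot: [0.821, 0.571, -0.002, 0.002]
contact_force: [-4.1, -17.2, 1.1]
gripper_width: 0.0472
```

The force rose from 11.6 to 17.7 N, which looks like the stop. I'll hold and read it.

Call:
{"name": "servo_tool", "arguments": {
  "targets": [
    [0, 0, 0, 0],
    [0, 0, 0, 0]
  ]
}}

```text
time: 14.8
tool_pos: [0.4232, -0.1977, 0.2191]
ee_rot: [0.821, 0.57, -0.002, 0.002]
contact_force: [-3.7, -15.4, -0.0]
gripper_width: 0.0466
```

```bash
python3 st.py
```

```text
F tool [-15.69   1.91   0.08] M tool [-0.36 -2.49  0.12]
t 14.8 pos [ 0.4232 -0.1977  0.2191] yaw 1.2142 F [ -3.69 -15.37  -0.  ] w 0.0466 -> [-20.   -1.2   1.2] spin 0.0029
```

Call:
{"name": "servo_tool", "arguments": {
  "targets": [
    [0.15, 0, 0, 0],
    [0.3, 0, 0, 0],
    [0.3, 0, 0, 0],
    [0.3, 0, 0, 0]
  ]
}}

```text
time: 15.2
tool_pos: [0.4233, -0.1976, 0.2191]
ee_rot: [0.821, 0.571, -0.002, 0.002]
contact_force: [-4.4, -16.9, 0.8]
gripper_width: 0.047
```

```bash
python3 st.py
```

```text
F tool [-17.43   1.76  -0.74] M tool [-0.35 -2.8   0.18]
t 15.2 pos [ 0.4233 -0.1976  0.2191] yaw 1.2143 F [ -4.43 -16.94   0.84] w 0.047 -> [-20.1  -1.2   1.2] spin 0.003
```

Call:
{"name": "servo_tool", "arguments": {
  "targets": [
    [0, 0, 0, 0],
    [0, 0, 0, 0],
    [0, 0, 0, 0],
    [0, 0, 0, 0],
    [0, 0, 0, 0],
    [0, 0, 0, 0],
    [0, 0, 0, 0]
  ]
}}

```text
time: 15.9
tool_pos: [0.4233, -0.1975, 0.2191]
ee_rot: [0.821, 0.571, -0.002, 0.002]
contact_force: [-4.3, -15.4, 0.8]
gripper_width: 0.047
```

```bash
python3 st.py
```

```text
F tool [-15.93   1.39  -0.71] M tool [-0.34 -2.76  0.19]
t 15.9 pos [ 0.4233 -0.1975  0.2191] yaw 1.2144 F [ -4.25 -15.41   0.8 ] w 0.047 -> [-20.1  -1.2   1.2] spin 0.0031
```

Call:
{"name": "servo_tool", "arguments": {
  "targets": [
    [-0.3, 0, 0, 0],
    [-0.6, 0, 0, 0],
    [-0.9, 0, 0, 0],
    [-1.2, 0.2, 0, 0],
    [-1.2, 0.2, 0, 0]
  ]
}}

```text
time: 16.4
tool_pos: [0.4232, -0.198, 0.2191]
ee_rot: [0.822, 0.57, -0.001, 0.001]
contact_force: [-2.4, -10.8, 1.3]
gripper_width: 0.0474
```

```bash
python3 st.py
```

```text
F tool [-10.98   1.49  -1.22] M tool [-0.36 -1.83  0.14]
t 16.4 pos [ 0.4232 -0.198   0.2191] yaw 1.2133 F [ -2.44 -10.8    1.26] w 0.0474 -> [-19.7  -1.3   1.1] spin 0.002
```

The press was 16–17.4 N at the wrist. While sliding the wrist read about 11.5 N, so drag was about 5.5 N, and the pad may only just have seen 11 N. I'll press a second time, slightly more firmly, without letting go.

Call:
{"name": "servo_tool", "arguments": {
  "targets": [
    [0.4, 0, 0, 0],
    [0.8, 0, 0, 0],
    [1.2, 0, 0, 0],
    [1.6, 0, 0, 0],
    [1.6, 0, 0, 0]
  ]
}}

```text
time: 16.9
tool_pos: [0.4234, -0.1975, 0.2191]
ee_rot: [0.821, 0.571, -0.003, 0.002]
contact_force: [-5.6, -18.4, 1.2]
gripper_width: 0.047
```

```bash
python3 st.py
```

```text
F tool [-19.18   1.12  -1.07] M tool [-0.3  -3.12  0.26]
t 16.9 pos [ 0.4234 -0.1975  0.2191] yaw 1.2147 F [ -5.64 -18.36   1.19] w 0.047 -> [-20.3  -1.3   1.2] spin 0.0034
```

Wrist force is now 19.2 N, so the pad sees roughly 13.5–16 N. I'll hold 0.8 s, back off to a light push, and check.

Call:
{"name": "servo_tool", "arguments": {
  "targets": [
    [0, 0, 0, 0],
    [0, 0, 0, 0],
    [0, 0, 0, 0],
    [0, 0, 0, 0],
    [0, 0, 0, 0],
    [0, 0, 0, 0],
    [0, 0, 0, 0],
    [0, 0, 0, 0]
  ]
}}

```text
time: 17.7
tool_pos: [0.4234, -0.1975, 0.2191]
ee_rot: [0.821, 0.571, -0.003, 0.002]
contact_force: [-4.7, -17.3, 1.3]
gripper_width: 0.0471
```

Call:
{"name": "servo_tool", "arguments": {
  "targets": [
    [-0.4, 0, 0, 0],
    [-0.8, 0, 0, 0],
    [-1.2, 0.2, 0, 0],
    [-1.6, 0.2, 0, 0],
    [-1.9, 0.2, 0, 0],
    [-1.9, 0.2, 0, 0]
  ]
}}

```text
time: 18.3
tool_pos: [0.4232, -0.1981, 0.2191]
ee_rot: [0.822, 0.57, -0.001, 0.001]
contact_force: [-2.1, -9.1, 1.9]
gripper_width: 0.0468
```

```bash
python3 st.py
```

```text
F tool [-9.23  1.2  -1.83] M tool [-0.32 -1.57  0.09]
t 18.3 pos [ 0.4232 -0.1981  0.2191] yaw 1.2131 F [-2.11 -9.06  1.86] w 0.0468 -> [-19.6  -1.3   1.1] spin 0.0018
```

Call:
{"name": "servo_tool", "arguments": {
  "targets": [
    [-0.4, 0.1, 0, 0],
    [-0.4, 0.1, 0, 0]
  ]
}}

```text
time: 18.5
tool_pos: [0.4232, -0.1982, 0.219]
ee_rot: [0.822, 0.57, -0.001, 0.0]
contact_force: [-1.4, -7.6, 3.1]
gripper_width: 0.0471
```

Call:
{"name": "servo_tool", "arguments": {
  "targets": [
    [0, 0, 0, 0],
    [0, 0, 0, 0],
    [0, 0, 0, 0]
  ],
  "grip_force": 10
}}

```text
time: 18.8
tool_pos: [0.4232, -0.1981, 0.219]
ee_rot: [0.822, 0.57, -0.001, 0.0]
contact_force: [-2.3, -7.4, 2.8]
gripper_width: 0.0477
```

Call:
{"name": "servo_tool", "arguments": {
  "targets": [
    [0, 0, 0, 0],
    [0, 0, 0, 0],
    [0, 0, 0, 0],
    [0, 0, 0, 0],
    [0, 0, 0, 0],
    [0, 0, 0, 0],
    [0, 0, 0, 0],
    [0, 0, 0, 0]
  ],
  "gripper": 0.9
}}

```text
time: 19.6
tool_pos: [0.4237, -0.1974, 0.2193]
ee_rot: [0.822, 0.569, -0.0, 0.0]
contact_force: [-0.5, 0.1, 1.2]
gripper_width: 0.0819
```

```bash
python3 st.py
```

```text
F tool [-0.13 -0.5  -1.2 ] M tool [-0.07 -0.02  0.01]
t 19.6 pos [ 0.4237 -0.1974  0.2193] yaw 1.2118 F [-0.51  0.05  1.2 ] w 0.0819 -> [-20.5  -1.5   1.3] spin 0.0005
```

Released cleanly. I'll retreat straight up, then away, and look.

Call:
{"name": "servo_tool", "arguments": {
  "targets": [
    [0, 0, -3, 0],
    [0, 0, -10, 0],
    [0, 0, -22, 0],
    [0, 0, -40, 0],
    [0, 0, -65, 0],
    [0, 0, -95, 0],
    [0, 0, -125, 0],
    [0, 0, -150, 0],
    [0, 0, -165, 0],
    [0, 0, -170, 0],
    [0, 0, -170, 0]
  ]
}}

```text
time: 20.7
tool_pos: [0.4236, -0.1973, 0.39]
ee_rot: [0.822, 0.57, 0.0, 0.001]
contact_force: [0.6, 0.2, -1.0]
gripper_width: 0.0821
```

Call:
{"name": "servo_tool", "arguments": {
  "targets": [
    [-15, 0, 0, 0],
    [-45, 0, 0, 0],
    [-80, 0, 0, 0],
    [-120, 0, 0, 0],
    [-160, 0, 0, 0],
    [-200, 0, 0, 0],
    [-240, 0, 0, 0],
    [-275, 0, 0, 0],
    [-300, 0, 0, 0],
    [-310, 0, 0, 0],
    [-310, 0, 0, 0]
  ]
}}

```text
time: 21.8
tool_pos: [0.3144, -0.4882, 0.3879]
ee_rot: [0.822, 0.569, 0.0, -0.001]
contact_force: [0.0, -0.3, -0.7]
gripper_width: 0.082
```

```bash
python3 st.py; python3 - <<'E'
from h import *
save("top","t5");save("scene","s5")
t=cv2.imread("pics/t5_full.png");s=cv2.imread("pics/s5_full.png")
r=lambda im,w:cv2.resize(im,w,interpolation=cv2.INTER_CUBIC)
a=r(t[195:265,262:362],(400,280));b=r(s[175:245,258:358],(400,280))
c=r(t,(400,300));d=r(s,(400,300))
cv2.imwrite("pics/f5.png",np.vstack([np.hstack([a,b]),np.hstack([c,d])]))
E
```

```text
F tool [-0.23  0.13  0.72] M tool [-0.02  0.01 -0.02]
t 21.8 pos [ 0.3144 -0.4882  0.3879] yaw 1.2102 F [ 0.04 -0.26 -0.73] w 0.082 -> [290.   -1.5 170.4] spin -0.0011
```

View pics/f5.png

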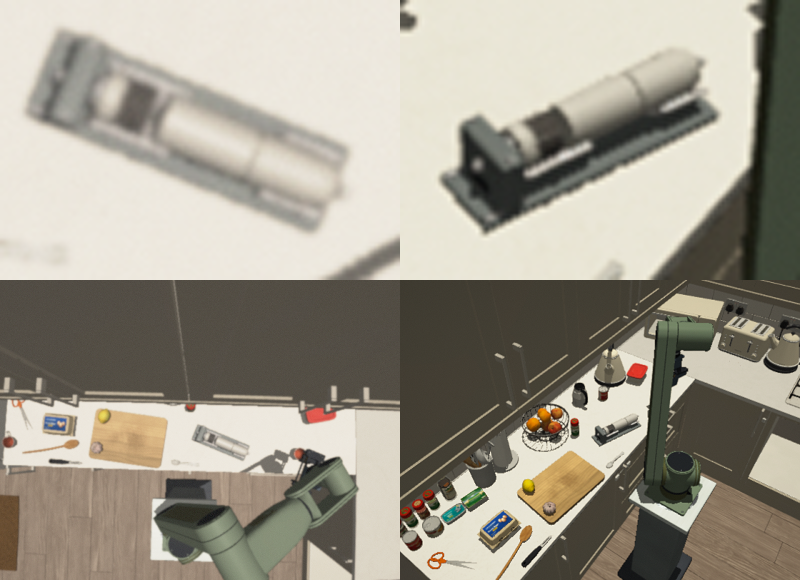

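The mill lies in the V with its foot end at the housing (105, 90 in the top crop; 515, 140 in the scene crop), and the bystanders are where they were. Last, I'll check numerically that the foot stayed at its pressed position.

```bash
python3 - <<'E'
from h import *
def prof(im,p,xs,ys,z):
    im=im.mean(2).astype(np.float32);c,s=np.cos(p[2]),np.sin(p[2])
    X=[(p[0]+(c*x-s*y)/1e3,p[1]+(s*x+c*y)/1e3,z) for y in ys for x in xs]
    q=proj("top",X).astype(np.float32)
    return cv2.remap(im,q[:,0].reshape(len(ys),-1),q[:,1].reshape(len(ys),-1),1)
pc=[.4240,-.1939,1.2113];xs=np.arange(70,125,1.)
for fn in("t3","t4","t5"):
    b=prof(cv2.imread("pics/%s_full.png"%fn),pc,xs,np.arange(-10,11,2.),.066).mean(0)
    i=np.where((b[:-1]<125)&(b[1:]>=125))[0][0];print(fn,"waist/foot edge x",xs[i]+(125-b[i])/(b[i+1]-b[i]))
b=prof(cv2.imread("pics/t5_full.png"),pc,np.arange(92,135,2.),np.arange(-10,11,2.),.066).mean(0);print(b.astype(int))
for x in(60,-60,-90):
    y=np.arange(-44,45,2.);print(x,prof(cv2.imread("pics/t5_full.png"),pc,np.arange(x-4,x+5,2.),y,.046).mean(1).astype(int))
E
```

```text
t3 waist/foot edge x 73.11165526509285
t4 waist/foot edge x 79.66475558280945
t5 waist/foot edge x 87.90971398353577
[172 190 202 208 208 205 198 188 178 169 159 148 137 133 136 144 150 154
 155 154 152 150]
60 [223 215 202 184 171 168 174 184 192 193 187 177 168 160 155 150 146 141
 135 130 126 122 119 118 120 126 131 135 141 145 148 154 163 177 185 186
 179 169 160 153 150 152 160 177 197]
-60 [226 219 207 192 176 167 168 174 179 179 175 171 171 177 186 195 203 209
 213 216 220 222 221 220 217 212 205 198 191 183 173 163 157 158 167 176
 178 172 161 154 151 155 164 181 201]
-90 [227 221 209 192 176 168 171 179 188 190 186 179 175 177 184 192 200 206
 212 216 219 221 221 219 215 211 206 199 191 182 173 166 162 166 175 181
 179 171 160 154 152 154 161 175 194]
```

```bash
python3 -c "
from h import *
close_job();print(bot.get_state()['time'])"
```

```text
the job is handed in; nothing more can be done
the job is handed in; nothing more can be done
```

The grinder is lying in the V-groove with its foot at the contact pad, the gripper is clear of everything, and I've handed the job in. The arm had used about 22 s of the 67 s allowed.

**What I did:** I picked the grinder off the board and lowered it into the V by feel. One flank touched first, so I shifted it about 1 mm sideways, with about 10 N in all on the flanks. I then pushed it about 20 mm along the groove. The force rose from about 11.5 N to 17.7 N at the stop, and the tool then stayed in place under extra load.

**Pressing home:** I pressed twice.
- The first press read 16–17 N at the wrist. Allowing for groove drag, the pad may have had only about 11 N.
- I pressed again at 18–19 N at the wrist for about 0.9 s, which I estimate as 12–16 N on the pad.

I then eased off to a light push before letting go.

**Last checks:**
- **Position:** the final pictures show the grinder in the V, foot at the housing, and the lemon, garlic, jar and mug look undisturbed.
- **Foot travel:** from mid-push to the end, the camera showed the foot moving between 8.3 and 10.6 mm (about 9.3 mm on average), depending on which edge is used. The tool moved about 9.6 mm after allowing for flex. That agrees within camera resolution, but can't rule out a gap of about 1 mm between foot and pad.
- **Pad force:** this was worked out from wrist force minus estimated drag, not measured directly.

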